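Torque the clamp bolt until the breakaway wrench trips

TASK

Pick up the breakaway wrench, fit its square socket fully down over the square-headed clamp bolt without ramming it, and turn the bolt clockwise (seen from above) by the handle until the handle's joint trips and stays bent. Stop there, do not tighten any further, and leave the tripped wrench sitting on the bolt; leave the other things on the bench as they lie.

Things in the scene. Friction and masses are not known exactly. Their poses are not given: they have to be found in the camera images.
- wrench: breakaway wrench, steel with a dark rubber grip, 226 mm long, 0.38 to 0.56 kg, lying loose on the bench. Origin: socket centre at the head's underside; z up, x along the straight handle. Head 52 x 52 x 24 mm with a 30 mm square through hole, sides parallel to x and y, 2 mm lead-in below. Hinge pin at x = 50 mm. Centre of mass near x = 35 mm; carry it by the bare handle at about x = 77 mm.
- socket (a point): the wrench's origin: centre of the socket at the underside of the head.
- grip_end (a point): point on the handle's axis, 170 mm from the socket centre when straight, 12 mm above the underside; turns with the handle. Push the handle here, level and square to it. The handle runs from x = 59 to 200 mm of the wrench: bare steel 18 mm wide and high (3 to 21 mm above the underside) up to x = 108 mm, then a rubber grip 22 mm wide and high.
- handle (a joint): breakaway joint (rad): 0 straight, 0.25 fully bent, positive = handle bent clockwise from above. Rigid until about 0.7 N m acts about the hinge pin (5 to 7 N at grip_end), then the resistance falls away, it snaps over and stays bent by itself. Pushed on beyond that it is solid and tightens the bolt further.
- bolt (a joint): turn of the clamp bolt (rad), positive clockwise from above (tighter). Starts between -0.40 and -0.05, drags at once, gets stiffer the further it is turned and stays where it is left. Where the wrench trips depends on how the handle is pushed (at grip_end: somewhere from 0.2 to 0.5). Above 0.65 it is overtightened.
- bolt_head (a point): on the bolt axis at the top edge of its square part, 54 mm above the bench; z up, x and y square to the flats, turning with the bolt. Square 28 mm across, 18 mm high, with a 10 mm nose above tapering to 18 mm square; below it the clamp's fixed flange, 96 mm across, top 36 mm above the bench, carries the seated wrench (socket 18 mm below this point). Seated it has some 4 degrees of play.
- clamp: steel hold-down clamp fixed to the bench, base 120 (x) x 100 (y) x 20 mm, strap and a brass hinge leaf on it up to 30 mm high, leaf sticking out to y = -92 mm. Origin under the bolt axis. With the bolt at reading 0 the flats are parallel to the clamp's x and y. A wrench fitted with its handle towards the clamp's +y side has free room to swing.
- spanner0: plain chrome combination wrench, 150 mm, a bystander; origin at its underside.
- spanner1: plain chrome combination wrench, 170 mm, a bystander; origin at its underside.
- spanner2: plain chrome combination wrench, 190 mm, a bystander; origin at its underside.
- hammer: tack hammer, 250 mm, a bystander; origin at its underside.
- bowl: white ceramic bowl with washers, 110 mm wide, 45 mm high, a bystander; origin at its underside.
- washer: loose steel washer, 34 mm, 6 mm thick, a bystander; origin at its underside.
- hinge_leaf: loose brass hinge leaf, 60 x 90 mm, 10 mm high, a bystander; origin at its underside.
There are look-alikes about, which are no part of the job. What is shaped like the wrench but purple is not meant.

How it is judged:
On the way, in this order (a step that is already met when the one before it is completed fails the run):
1. the straight wrench is fully down on the bolt head (horizontal distance between socket and bolt_head below 0.005 m and z of socket in the frame of bolt_head below -0.014 m and angle between wrench's own z axis and vertical below 0.14 rad and value of joint handle below 0.08 rad), for 0.2 s.
2. with the wrench still seated the handle's joint trips against the tightened bolt (horizontal distance between socket and bolt_head below 0.005 m and z of socket in the frame of bolt_head below -0.014 m and angle between wrench's own z axis and vertical below 0.14 rad and value of joint handle above 0.19 rad and value of joint bolt above 0.05 rad), for 0.2 s.
At the end, for the whole second after the job is handed in: The wrench sits on the bolt (socket centre within 5 mm of the bolt axis, underside at least 14 mm below the top of the square, head tilted less than 8 degrees), its handle joint tripped (over 0.19 rad), the bolt tightened (reading 0.05 to 0.65 rad), everything released and at rest (all of step 2 and value of joint bolt below 0.65 rad and linear speed of wrench below 0.02 m/s and not (contact force between the arm and wrench above 0.1 N)); the robot touches nothing.
It fails at once if the bolt is overtightened (reading over 0.65 rad) (value of joint bolt above 0.65 rad).
It fails at once if the wrench is rammed or pressed down on the bolt or its flange with over 100 N of contact force (contact force between wrench and clamp above 100 N or (contact force between wrench and bolt above 100 N and z of socket in the frame of bolt_head above -0.01 m)).
It fails at once if the handle is tripped anywhere but on the bolt (value of joint handle above 0.19 rad and horizontal distance between socket and bolt_head above 0.012 m).
It fails at once if another thing on the bench is shoved more than 40 mm (distance of any of spanner0, spanner1, spanner2, hammer, bowl, washer, hinge_leaf from where it was at the start of the episode above 0.04 m).
It also fails if it takes over 72 s, if anything falls off the work surface, if the arm or the gripper's body presses on something with over 40 N, if the wrist force passes 120 N, or if a joint passes its speed limit or range.

ROBOT

A 7-joint arm with a two-finger parallel gripper is mounted at the origin on the work surface. World frame = base frame: x ahead of the robot, y to its left, z up, the work surface at z = 0. Lengths are in m, angles in rad, forces in N, time in s.
With the tool pointing down it reaches from about 0.425 to 0.925 m from the base axis. Payload 6.8 kg.
Tool frame: the origin (TCP) lies midway between the tips of the shut fingers; the grasp point (between the pads) lies 19 mm behind it; z points along the fingers, y is the line along which they close (so a half turn about z gives the same grasp; the last joint's range is limited). The gripper opens to 85 mm and grips with 20 to 120 N. Pads are 22 mm wide; open, the fingers measure 114 mm over their backs; the gripper's body (76 mm by 85 mm) begins 54 mm behind the grasp point. The pads swing forward as they close: fully open they stand 13 mm farther back than shut.
Start: joints at [-1.281, 0.477, 0.022, 1.555, -0.011, 1.109, -0.083], TCP at [0.261, 0.622, 0.231] pointing down, gripper open.
Joint ranges: [-2.96, 2.96], [-0.34, 2.1], [-1.41, 1.46], [0.24, 2.44], [-1.37, 4.51], [0.17, 1.92], [-2.96, 2.96]. Speed limits (rad/s): [2.39, 2.39, 3.14, 3.14, 3.14, 3.14, 3.14].

INTERFACE

Orientations are given as a unit quaternion [w, x, y, z].
In Python, from station import readout, imaging, hand_in gives the robot as it stands.
- The arm moves only by the tool drive_tool, never from a script. Its argument "series" is a list of rows, each a list of 5 numbers: the shift along the tool's x, y, z in cm, then the turn about the tool's z in degrees, then the closure, from -1 (fully open) to 1 (shut). A call has 1 to 8 rows; each row shifts and turns the commanded pose from where the row before left it, along the tool's axes as they then stand; what a row does not reach is not made up. A row lasts 1/10 s, in which the tool goes at most 50 mm and 8.59 degrees, less where a joint would pass 70% of its speed; a pose out of reach is approached as far as the arm can. A call with a gripper value outside its range is refused whole. The fingers move at their own pace and stop on an object; "squeeze" is the grip in N (left out, the last holds). Time passes only in rows, so rows that do not move let the fingers close. It gives the time, the measured TCP pose, the force, the opening and the grip force at its end, in the units of the state.
- readout.get_obs(): the state, without advancing time (a new reading comes with each control period).
- imaging.read_camera(name): name is "side" or "top" or "wrist"; returns the picture (420x560x3 uint8, red, green, blue); there is no depth.
- imaging.camera_model(name): a dict with "vfov" (degrees; the focal length in pixels is half the picture's height over the tangent of half this angle, whatever the lens; pixels are square), "cx", "cy" (the principal point, pixels), "xyz" and "orientation" of the camera in the world. Camera axes: x right, y down, z forward; pixel columns grow to the right and rows downward; lengths in m; the calibration is good to about 2 mm. A picture is of the moment at which its call begins: read the wrist's pose just before it. camera_model takes no time and is no camera call; for the wrist camera it gives the pose at the moment of the call.
- hand_in(): hands the job in; it is judged then, once.
Trained networks look in the newest picture that a camera, given by its name, has taken for a name from the list of things; names that differ only in an ending like _2 or _b are one class to them, and where a whole thing is asked for, a point or a joint stands for the part that bears it (a point fixed in the world has none). Each returns a list of dicts, best first, with "conf" (0 to 1); they miss things now and then, are a little off and sometimes report something else, mostly with a low value. They report only what shows in the picture. A call takes as long as a camera call. They do not tell look-alikes from the thing itself.
- imaging.cut_out(thing, camera): "mask" (420x560 bool, what is visible of it) and "centre" ([column, row] in pixels, amid what is visible of it).
The state is a dict: "t": time; "q": joint angles; "joint_vel": joint speeds; "joint_torque": joint torques, N m; "eef_pos": TCP position; "tool_rot": TCP orientation; "contact_force": force on the tool from outside, world axes, zero at the start; "torque": the same for the moment, N m; "gripper_width": opening from 0.0 (shut) to 1.0 (fully open); "grasp_force": force on a finger pad.
Only numpy, scipy, OpenCV 4.12 (cv2) and the standard library are available. Lean on these libraries where they do the work, as an engineer would, in place of code of your own. Each camera call takes 0.05 s, during which the arm holds its last target. There are 200 camera calls.

## Working session

There is one attempt and no reset: what is moved stays moved. The work goes in short steps, Python scripts to look and compute and a tool call to move; the robot and the scene stay as the last step left them, time stands still between calls to the robot, and variables do not carry over. Pictures are saved under pics/ and viewed, at most 10 in all, crops included, and the job is handed in when it is done.

Besides the shell and the picture viewer there is one more tool, called after "Request:" in YAML: its name, and indented under it one key for each argument. drive_tool: Moves the arm, as the interface text tells. Its arguments: {"type":"object","properties":{"series":{"type":"array"},"squeeze":{"type":"number"}},"required":["series"]}

```bash
mkdir -p pics; cat > h.py <<'E'
import numpy as np, cv2
from scipy.spatial.transform import Rotation as R
from station import readout, imaging, hand_in
def cam(n):
    m=imaging.camera_model(n); f=210/np.tan(np.radians(m['vfov'])/2)
    q=m['orientation']; return f,m['cx'],m['cy'],np.array(m['xyz']),R.from_quat([q[1],q[2],q[3],q[0]]).as_matrix()
def ray(c,uv,z):
    f,cx,cy,p,M=c; d=M@np.array([(uv[0]-cx)/f,(uv[1]-cy)/f,1]); return p+d*(z-p[2])/d[2]
def proj(c,P):
    f,cx,cy,p,M=c; d=M.T@(np.array(P)-p); return np.array([cx+f*d[0]/d[2],cy+f*d[1]/d[2]])
def save(n,img): cv2.imwrite('pics/'+n,cv2.cvtColor(img,cv2.COLOR_RGB2BGR))
def pose():
    o=readout.get_obs(); q=o['tool_rot']; return np.array(o['eef_pos']),R.from_quat([q[1],q[2],q[3],q[0]]).as_matrix(),o
E
python3 - <<'E'
from h import *
for n in ['top','side']: print(n,imaging.camera_model(n))
t=imaging.read_camera('top'); save('top.png',t)
for k in ['wrench','bolt_head','clamp']:
    for d in imaging.cut_out(k,'top'): print(k,d['conf'],d['centre'],d['mask'].sum(), ray(cam('top'),d['centre'],.02))
s=imaging.read_camera('side'); save('side.png',s)
p,M,o=pose();print(p,M,o['t'],o['contact_force'])
E
```

```text
top {'vfov': 54.007450647773354, 'cx': 277.54775988318784, 'cy': 208.14814937767815, 'xyz': array([0.3660077 , 0.01807759, 1.33635864]), 'orientation': array([-0.05395085,  0.70777516, -0.70232974,  0.05363356])}
side {'vfov': 52.88594470513981, 'cx': 280.2342159353193, 'cy': 208.59413577068494, 'xyz': array([ 0.20031429, -0.92694732,  0.94473032]), 'orientation': array([-0.41176971,  0.89031599, -0.17520922,  0.08417171])}
wrench 0.84 [124.3, 202.3] 728 [0.58336554 0.51591048 0.02      ]
wrench 0.57 [213.2, 228.2] 570 [0.50137268 0.22535961 0.02      ]
bolt_head 0.63 [313.1, 198.4] 99 [ 0.60092307 -0.09561457  0.02      ]
clamp 0.67 [211.3, 229.6] 567 [0.4968191 0.2313094 0.02     ]
clamp 0.61 [320.0, 197.2] 1417 [ 0.60505068 -0.11802658  0.02      ]
[0.26138341 0.62206762 0.23088256] [[-9.21935244e-01  3.87343953e-01 -2.61039827e-04]
 [ 3.87344038e-01  9.21934941e-01 -7.49267752e-04]
 [-4.95625954e-05 -7.91888568e-04 -9.99999685e-01]] 0.25 [-0.08904261  0.16192368  0.5815804 ]
```

View pics/top.png

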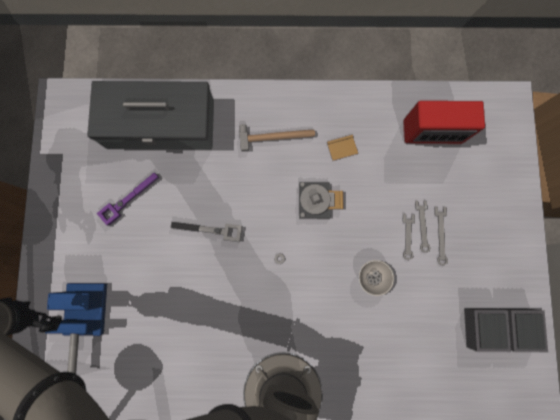

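View pics/side.png

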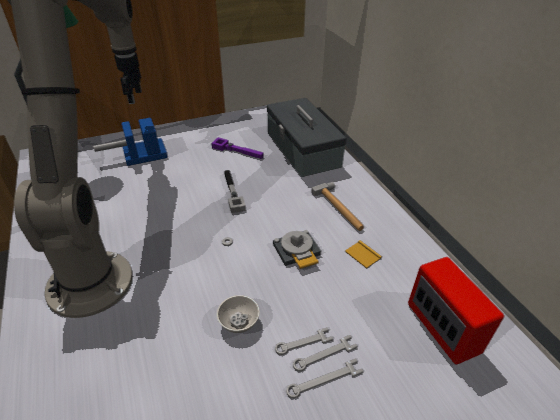

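The top view shows the steel wrench with its head at about (232,232) and its grip end at (173,226). The clamp bolt is at (315,199) with its leaf to the right (-y), and the purple look-alike is at the left. The side view agrees. Next I'll measure these.

```bash
python3 - <<'E'
from h import *
c=cam('top')
for uv,z in [((232,232),.024),((173,226),.02)]: print(ray(c,uv,z))
print('bolt',ray(c,(315,199),.06), 'leafend',ray(c,(343,200),.03))
w=ray(c,(232,232),.024)[:2]; g=ray(c,(173,226),.02)[:2]; u=(g-w)/np.linalg.norm(g-w); print(u,np.linalg.norm(g-w))
p,M,o=pose()
G=np.append(w+.077*u,.2); print(G,'tool shift cm',M.T@(G-p)*100, 'turn',)
m=imaging.camera_model('wrist'); print(m); print('cam in tool',M.T@(np.array(m['xyz'])-p), M.T@cam('wrist')[4])
E
```

```text
[0.48924119 0.16431095 0.024     ]
[0.50746647 0.354632   0.02      ]
bolt [ 0.59191515 -0.09812371  0.06      ] leafend [ 0.59465577 -0.19091237  0.03      ]
[0.09532468 0.99544623] 0.19119168853061022
[0.49658119 0.24096031 0.2       ] tool shift cm [-36.44552355 -26.02292537   3.11067082] turn
{'vfov': 67.26608554990594, 'cx': 280.10079579512, 'cy': 212.48083801301095, 'xyz': array([0.19717615, 0.64862514, 0.37348121]), 'orientation': array([0.11683365, 0.82475199, 0.54791982, 0.07692802])}
cam in tool [ 0.06947477 -0.00049891 -0.14260174] [[-4.20964806e-04 -9.60878352e-01 -2.76970422e-01]
 [ 9.99999852e-01 -3.08665857e-04 -4.49053015e-04]
 [ 3.45994009e-04 -2.76970570e-01  9.60878340e-01]]
```

Request:
drive_tool:
  series:
    - [-4.0, -2.9, 0, 0, -1]
    - [-4.0, -2.9, 0, 0, -1]
    - [-4.0, -2.9, 0, 0, -1]
    - [-4.0, -2.9, 0, 0, -1]
    - [-4.0, -2.9, 0, 0, -1]
    - [-4.0, -2.9, 0, 0, -1]
    - [-4.0, -2.9, 0, 0, -1]
    - [-4.0, -2.9, 0, 0, -1]
  squeeze: 60

```text
t: 1.05
eef_pos: [0.4674, 0.2826, 0.2315]
tool_rot: [0.0, 0.198, 0.98, 0.0]
contact_force: [0.5, 0.6, 0.7]
gripper_width: 0.998
grasp_force: 0.0
```

Request:
drive_tool:
  series:
    - [-4.0, -2.8, 0, 0, -1]
    - [0, 0, 0, 8, -1]
    - [0, 0, 0, 8, -1]
    - [0, 0, 0, 8, -1]
    - [0, 0, 0, 8, -1]
    - [0, 0, 0, 8, -1]
    - [0, 0, 0, 8, -1]
    - [0, 0, 0, 8, -1]

```text
t: 1.85
eef_pos: [0.4926, 0.2431, 0.2313]
tool_rot: [-0.0, 0.637, 0.771, -0.0]
contact_force: [-0.2, -0.2, -0.9]
gripper_width: 0.999
grasp_force: 0.0
```

Request:
drive_tool:
  series:
    - [0, 0, 0, 8, -1]
    - [0, 0, 0, 8, -1]
    - [0, 0, 0, 1, -1]
    - [0, 0, 0, 0, -1]
    - [0, 0, 0, 0, -1]

```text
t: 2.35
eef_pos: [0.4926, 0.2432, 0.2313]
tool_rot: [-0.0, 0.741, 0.672, 0.0]
contact_force: [0.1, -0.4, -0.2]
gripper_width: 0.999
grasp_force: 0.0
```

```bash
python3 - <<'E'
from h import *
p,M,o=pose();print(p,M,o['t'],o['q'],o['contact_force'])
c=cam('wrist');save('w1.png',imaging.read_camera('wrist'))
for d in imaging.cut_out('wrench','wrist'):
    r=cv2.minAreaRect(cv2.findNonZero(d['mask'].astype('uint8'))); print(d['conf'],d['centre'],r,ray(c,d['centre'],.012))
print('expect head',proj(c,(.489,.164,.024)))
E
```

```text
[0.49260799 0.24320795 0.23131532] [[ 9.81328404e-02  9.95173324e-01 -1.95696854e-05]
 [ 9.95173322e-01 -9.81328388e-02  6.95594584e-05]
 [ 6.73032887e-05 -2.63012960e-05 -9.99999997e-01]] 2.35 [-0.89517996  0.27963555  0.39322903  1.87965287 -0.12559621  1.00623045
 -0.54661648] [ 0.11632355 -0.38708799 -0.18875036]
0.76 [289.1, 188.5] ((286.5, 170.0), (200.0, 45.0), 90.0) [0.50314187 0.23647076 0.012     ]
expect head [283.09820447 250.92802445]
```

View pics/w1.png

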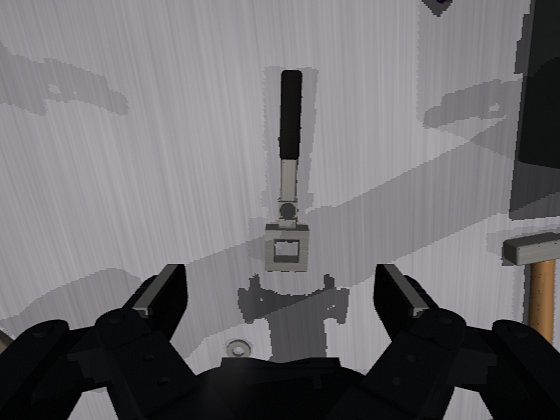

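The wrist view shows the wrench head's top face centred near (287,251), the hinge pin at (288,211), and the grip end at (291,71). The handle is nearly vertical in the picture.

```bash
python3 - <<'E'
from h import *
p,M,o=pose();c=cam('wrist')
h=ray(c,(287.3,251),.024)[:2];pin=ray(c,(288,211),.024)[:2];g=ray(c,(291,71),.023)[:2];b=ray(c,(289,160),.021)[:2]
print(h,pin,g,b);u=(g-h)/np.linalg.norm(g-h)
print(u,[np.dot(x-h,u) for x in (pin,b,g)], 'exp .05 .108 .2')
o0=g-.2*u;o1=pin-.05*u;print(o0,o1)
hh=(o0+o1+h)/3; G=np.append(hh+.077*u,.012+.0)
print('G',G,'shift cm',M.T@(G-p)*100,'turn',np.degrees(np.arctan2(u@M[:2,1],u@M[:2,0])))
E
```

```text
[0.49395028 0.16335142] [0.49939488 0.2127537 ] [0.51628647 0.36060817] [0.50595559 0.2703872 ]
[0.11251509 0.99365002] [np.float64(0.04970117223737335), np.float64(0.10770687798962057), np.float64(0.19851733376446576)] exp .05 .108 .2
[0.49378345 0.16187817] [0.49376912 0.1630712 ]
G [0.50249795 0.23927798 0.012     ] shift cm [-0.28631745  1.01963619 21.92912328] turn 0.7632419747395717
```

Request:
drive_tool:
  series:
    - [-0.3, 1.0, 3, 0.8, -1]
    - [0, 0, 4.5, 0, -1]
    - [0, 0, 4.5, 0, -1]
    - [0, 0, 4, 0, -1]
    - [0, 0, 3, 0, -1]
    - [0, 0, 1.8, 0, -1]
    - [0, 0, 1.2, 0, -1]
    - [0, 0, 0.6, 0, -1]
  squeeze: 90

```text
t: 3.25
eef_pos: [0.5021, 0.239, 0.0045]
tool_rot: [-0.0, 0.746, 0.665, -0.0]
contact_force: [0.1, -0.9, -0.6]
gripper_width: 1.002
grasp_force: 0.0
```

Request:
drive_tool:
  series:
    - [0, 0, 0, 0, 0]
    - [0, 0, 0, 0, 0.4]
    - [0, 0, 0, 0, 1]
    - [0, 0, 0, 0, 1]
    - [0, 0, 0, 0, 1]
    - [0, 0, 0, 0, 1]
    - [0, 0, 0, 0, 1]
    - [0, 0, 0, 0, 1]

```text
t: 4.05
eef_pos: [0.5024, 0.2395, 0.0062]
tool_rot: [-0.0, 0.747, 0.665, 0.0]
contact_force: [-1.5, 0.1, 6.5]
gripper_width: 0.184
grasp_force: 87.8
```

Request:
drive_tool:
  series:
    - [0, 0, -1, 0, 1]
    - [0, 0, -2, 0, 1]
    - [0, 0, -3, 0, 1]
    - [0, 0, -3, 0, 1]
    - [0, 0, -3, 0, 1]
    - [0, 0, 0, 0, 1]
    - [0, 0, 0, 0, 1]

```text
t: 4.75
eef_pos: [0.5019, 0.2392, 0.1254]
tool_rot: [-0.0, 0.747, 0.665, 0.0]
contact_force: [-0.2, 0.1, -5.1]
gripper_width: 0.179
grasp_force: 88.4
```

```bash
python3 - <<'E'
from h import *
p,M,o=pose();print(p,o['contact_force'],o['torque'],o['gripper_width'],o['grasp_force'])
c=cam('wrist');save('w2.png',imaging.read_camera('wrist'))
B=np.array([.592,-.098,.0]); w=p+M@np.array([-.077,0,0]); print('head est',w,'shift',M.T@(B-w)*100)
t=imaging.read_camera('top')
save('t2.png',cv2.resize(t[150:270,160:360],(800,480),interpolation=cv2.INTER_CUBIC))
E
```

```text
[0.50191476 0.23924708 0.12540636] [-0.20892387  0.08513268 -5.07156622] [ 0.15559289 -0.00697248  0.0172715 ] 0.1793603965850439 88.4150755405426
head est [0.49308944 0.16275452 0.12535676] shift [-24.77802609  12.81309413  12.52115927]
```

View pics/w2.png

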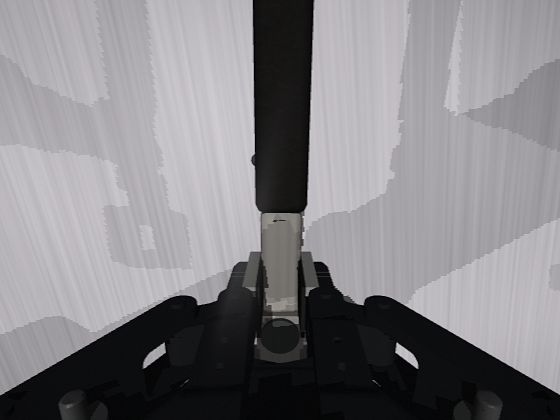

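View pics/t2.png

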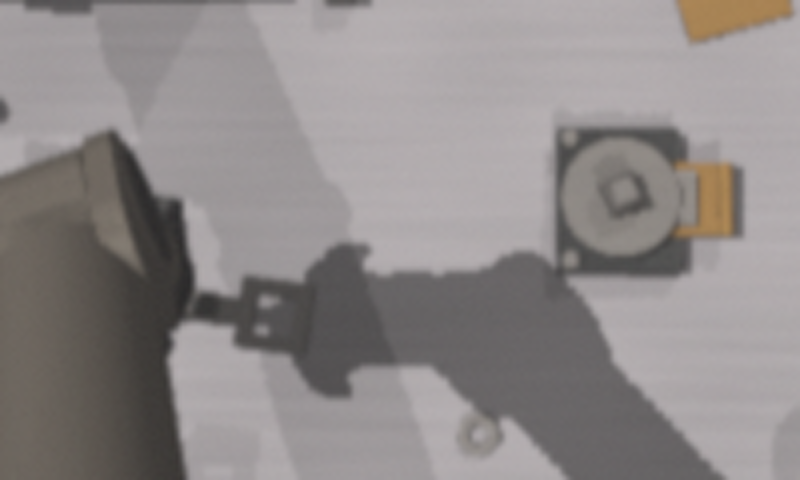

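The wrench is held level by its bare handle. In the crop the bolt is at about (624,194), which is full-picture (316,198.5), and it is visibly rotated. I'll carry the wrench past the bolt so the wrist camera can see it beside the handle.

Request:
drive_tool:
  series:
    - [-1.5, 0.3, -2, 0, 1]
    - [-3, 0.5, -2, 0, 1]
    - [-4.5, 0.6, -2, 0, 1]
    - [-4.5, 0.6, -1.5, 0, 1]
    - [-4.5, 0.6, 0, 0, 1]
    - [-4.5, 0.6, 0, 0, 1]
    - [-4.5, 0.6, 0, 0, 1]
    - [-4.5, 0.6, 0, 0, 1]

```text
t: 5.65
eef_pos: [0.5084, -0.0804, 0.1988]
tool_rot: [-0.001, 0.747, 0.665, -0.001]
contact_force: [1.1, 0.3, -4.2]
gripper_width: 0.183
grasp_force: 88.6
```

Request:
drive_tool:
  series:
    - [-3.2, 0.5, 0, 0, 1]
    - [-1.8, 0, 0, 0, 1]
    - [0, 0, 0, 0, 1]
    - [0, 0, 0, 0, 1]
    - [0, 0, 0, 0, 1]

```text
t: 6.15
eef_pos: [0.5087, -0.1277, 0.1993]
tool_rot: [-0.001, 0.746, 0.666, -0.001]
contact_force: [-0.1, -0.5, -3.9]
gripper_width: 0.186
grasp_force: 88.6
```

```bash
python3 - <<'E'
from h import *
p,M,o=pose();print(p,o['t'])
c=cam('wrist');im=imaging.read_camera('wrist')
uv=proj(c,(.592,-.098,.06));print(uv)
for d in imaging.cut_out('bolt_head','wrist'): print(d['conf'],d['centre'],cv2.minAreaRect(cv2.findNonZero(d['mask'].astype('uint8'))),ray(c,d['centre'],.055))
x0,y0=int(uv[0])-80,int(uv[1])-60; print(x0,y0)
x0=max(0,min(x0,400));y0=max(0,min(y0,300));print(x0,y0)
save('w3.png',cv2.resize(im[y0:y0+120,x0:x0+160],(800,600),interpolation=cv2.INTER_CUBIC))
np.savez('w3.npz',im=im,f=c[0],cx=c[1],cy=c[2],p=c[3],M=c[4])
E
```

```text
[ 0.50867566 -0.12765732  0.1993288 ] 6.15
[369.46308129 157.5377876 ]
0.62 [378.4, 156.3] ((375.6000671386719, 156.70001220703125), (33.98823165893555, 36.224300384521484), 63.43495178222656) [ 0.60134959 -0.09850015  0.055     ]
0.36 [283.5, 141.1] ((283.5, 173.99996948242188), (60.99999237060547, 347.99993896484375), 0.0) [ 0.51800673 -0.07553775  0.055     ]
289 97
289 97
```

View pics/w3.png

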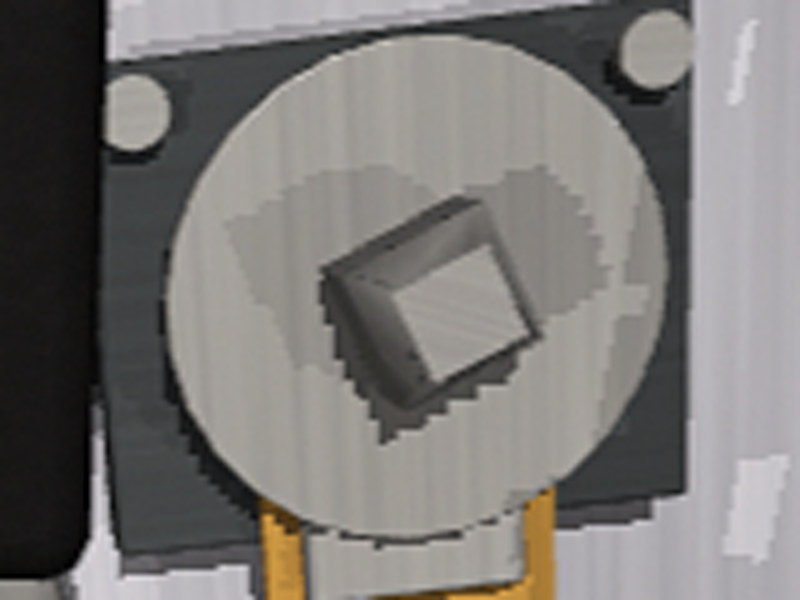

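The crop shows the nose top with corners at (492,244), (533,333), (430,383) and (390,294), and the flange ellipse centred near (416,288). The bolt is rotated about 25° from the picture axes. I'll work out its axis and yaw.

```bash
python3 - <<'E'
from h import *
d=np.load('w3.npz');c=(float(d['f']),float(d['cx']),float(d['cy']),d['p'],d['M'])
W=lambda q,z:ray(c,(289+q[0]/5-.4,97+q[1]/5-.4),z)[:2]
N=np.array([W(q,.064) for q in [(492,244),(533,333),(430,383),(390,294)]])
e=np.roll(N,-1,0)-N; print('sides',np.linalg.norm(e,axis=1),'ang',np.degrees(np.arctan2(e[:,1],e[:,0]))%90)
print('nose',N.mean(0),'flange',W((416,288),.036),'width',np.linalg.norm(W((165,288),.036)-W((668,288),.036)))
S=np.array([W(q,.054) for q in [(322,270),(478,200),(541,336),(400,407)]])
e=np.roll(S,-1,0)-S;print('square',S.mean(0),np.linalg.norm(e,axis=1),np.degrees(np.arctan2(e[:,1],e[:,0]))%90)
a=W((110,62),.02);b=W((610,5),.02);print('clamp ang',np.degrees(np.arctan2(*(b-a)[::-1])))
p,M,o=pose();print('toolx ang',np.degrees(np.arctan2(M[1,0],M[0,0])))
# side camera check of wrench head
E
```

```text
sides [0.01755862 0.01943351 0.01761975 0.01898626] ang [22.8674661  20.43779123 21.40349686 20.21323496]
nose [ 0.60075172 -0.10017819] flange [ 0.60069644 -0.09841534] width 0.09628219469560664
square [ 0.5991381  -0.09939221] [0.02955782 0.02764673 0.02783743 0.02950201] [17.95020876 23.02924478 21.37057121 26.16924866]
clamp ang -0.3156191053642199
toolx ang 83.52767243972777
```

Request:
drive_tool:
  series:
    - [0, 0, 0, -5, 1]
    - [0, 0, 0, -7, 1]
    - [0, 0, 0, -7, 1]
    - [0, 0, 0, -6, 1]
    - [0, 0, 0, -3, 1]
    - [2, 3, 2, 0, 1]
    - [3, 4, 2, 0, 1]
    - [2, 2.6, 2, 0, 1]

```text
t: 7.05
eef_pos: [0.5728, -0.0278, 0.1413]
tool_rot: [0.0, 0.562, 0.827, 0.001]
contact_force: [-0.0, 0.2, -5.2]
gripper_width: 0.184
grasp_force: 88.6
```

Request:
drive_tool:
  series:
    - [0, 0, 2, 0, 1]
    - [0, 0, 1.5, 0, 1]
    - [0, 0, 1, 0, 1]
    - [0, 0, 0, 0, 1]
    - [0, 0, 0, 0, 1]

```text
t: 7.55
eef_pos: [0.5711, -0.0329, 0.0972]
tool_rot: [0.0, 0.564, 0.826, 0.0]
contact_force: [0.4, 0.7, -4.2]
gripper_width: 0.186
grasp_force: 88.6
```

```bash
cat > fit.py <<'E'
from h import *
p,M,o=pose();print(p,M[:,2],o['t'],o['contact_force'],o['torque'])
a=np.arctan2(M[1,0],M[0,0]);print('ang',np.degrees(a))
T=np.array([.6005,-.0993,0])-(p-.077*M[:,0]);T[2]=0
print('shift cm',M.T@T*100,'turn',np.degrees(a)-111.5)
E
python3 fit.py; python3 - <<'E'
from h import *
im=imaging.read_camera('side');c=cam('side');u=proj(c,(.6,-.1,.07)).astype(int)
save('s3.png',cv2.resize(im[u[1]-45:u[1]+45,u[0]-60:u[0]+60],(800,600),interpolation=cv2.INTER_CUBIC));print(u)
E
```

```text
[ 0.57106736 -0.03285055  0.09724946] [ 4.79128916e-04 -2.50062196e-04 -9.99999854e-01] 7.55 [ 0.39135142  0.71538105 -4.22579199] [ 0.14052218  0.06439641 -0.01568692]
ang 111.31997507713486
shift cm [ 4.39703793e-01  3.25897334e-01 -6.31935573e-05] turn -0.18002492286514382
[296 233]
```

View pics/s3.png

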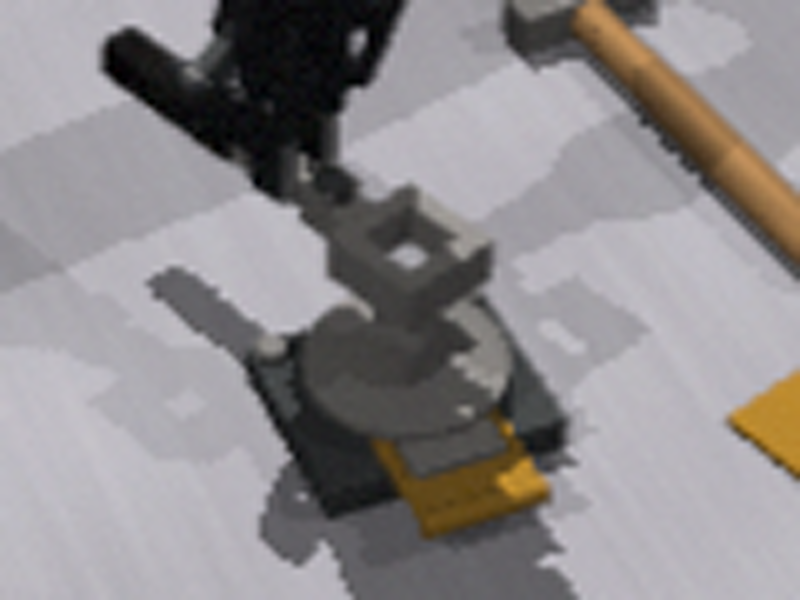

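The side crop shows the socket level just above the bolt, with the hole centre at crop (412,248). I'll check it against the expected position after a small correction.

Request:
drive_tool:
  series:
    - [0.4, 0.3, 1.0, -0.2, 1]
    - [0, 0, 0.6, 0, 1]
    - [0, 0, 0, 0, 1]
    - [0, 0, 0, 0, 1]

```text
t: 8.0
eef_pos: [0.5721, -0.0271, 0.0805]
tool_rot: [-0.0, 0.562, 0.827, -0.0]
contact_force: [-0.3, -0.9, -5.5]
gripper_width: 0.183
grasp_force: 88.7
```

```bash
python3 - <<'E'
from h import *
c=cam('side'); s=120/800
r=ray(c,(296-60+412*s-.4,233-45+248*s-.4),.115);print('side head',r, 'expected',np.array([.57107,-.03285])+.077*np.array([.3636,-.9316]))
E
python3 fit.py
```

```text
side head [ 0.59621537 -0.11018555  0.115     ] expected [ 0.5990672 -0.1045832]
[ 0.57214574 -0.02709268  0.08050384] [-5.57321953e-04 -7.87402805e-05 -9.99999842e-01] 8.0 [-0.34626056 -0.94190645 -5.52069881] [ 0.18248544  0.03501487 -0.00244321]
ang 111.60976408330289
shift cm [-5.74529392e-02 -2.31380648e-02  5.07351214e-06] turn 0.10976408330289189
```

Request:
drive_tool:
  series:
    - [0, 0, 0.6, 0, 1]
    - [0, 0, 0.4, 0, 1]
    - [0, 0, 0.3, 0, 1]
    - [0, 0, 0, 0, 1]

```text
t: 8.4
eef_pos: [0.5719, -0.0271, 0.0671]
tool_rot: [-0.0, 0.562, 0.827, -0.0]
contact_force: [-0.6, -0.2, -4.3]
gripper_width: 0.182
grasp_force: 88.7
```

Request:
drive_tool:
  series:
    - [0, 0, 0.2, 0, 1]
    - [0, 0, 0.2, 0, 1]
    - [0, 0, 0, 0, 1]

```text
t: 8.7
eef_pos: [0.5722, -0.0271, 0.0635]
tool_rot: [-0.0, 0.562, 0.827, -0.0]
contact_force: [-1.2, -1.2, -5.0]
gripper_width: 0.186
grasp_force: 88.7
```

```bash
python3 fit.py
```

```text
[ 0.57217319 -0.02705797  0.06348465] [-4.07882639e-04  6.84001444e-06 -9.99999917e-01] 8.7 [-1.24520706 -1.18489788 -4.99144915] [0.17576105 0.07940292 0.02215703]
ang 111.60773578997657
shift cm [-5.96697762e-02 -2.66935675e-02  7.13452417e-07] turn 0.10773578997657296
```

Request:
drive_tool:
  series:
    - [0, 0, 0.2, 0, 1]
    - [0, 0, 0.2, 0, 1]
    - [0, 0, 0, 0, 1]

```text
t: 9.0
eef_pos: [0.5729, -0.0277, 0.0599]
tool_rot: [0.001, 0.562, 0.827, 0.0]
contact_force: [1.3, -3.7, -3.3]
gripper_width: 0.181
grasp_force: 89.0
```

Request:
drive_tool:
  series:
    - [0, 0, 0.2, 0, 1]
    - [0, 0, 0.2, 0, 1]
    - [0, 0, 0, 0, 1]

```text
t: 9.3
eef_pos: [0.5728, -0.028, 0.0557]
tool_rot: [0.001, 0.562, 0.827, -0.0]
contact_force: [3.0, -5.5, -3.1]
gripper_width: 0.18
grasp_force: 88.9
```

Request:
drive_tool:
  series:
    - [-0.1, 0, 0.2, 0, 1]
    - [0, 0, 0.2, 0, 1]
    - [0, 0, 0, 0, 1]

```text
t: 9.6
eef_pos: [0.5726, -0.0282, 0.0514]
tool_rot: [-0.0, 0.562, 0.827, -0.0]
contact_force: [2.9, -5.2, -3.2]
gripper_width: 0.183
grasp_force: 88.9
```

Request:
drive_tool:
  series:
    - [0, 0, 0.2, 0, 1]
    - [0, 0, 0.2, 0, 1]
    - [0, 0, 0, 0, 1]

```text
t: 9.9
eef_pos: [0.5727, -0.0281, 0.0475]
tool_rot: [0.0, 0.562, 0.827, -0.0]
contact_force: [1.8, -4.9, -2.8]
gripper_width: 0.182
grasp_force: 89.0
```

```bash
python3 fit.py
```

```text
[ 0.5727437  -0.02812223  0.04750694] [ 1.99026881e-05 -1.72097714e-04 -9.99999985e-01] 9.9 [ 1.75110065 -4.8843914  -2.75552484] [-0.84478039 -0.34771141  0.04994468]
ang 111.60512587371686
shift cm [ 6.02837856e-02 -4.01961968e-02 -8.28425664e-06] turn 0.10512587371685811
```

Sliding down freely; 6 mm to go.

Request:
drive_tool:
  series:
    - [0, 0, 0.2, 0, 1]
    - [0, 0, 0.15, 0, 1]
    - [0, 0, 0, 0, 1]

```text
t: 10.2
eef_pos: [0.5728, -0.0282, 0.0441]
tool_rot: [0.0, 0.562, 0.827, -0.0]
contact_force: [1.9, -3.8, -2.5]
gripper_width: 0.188
grasp_force: 89.0
```

Request:
drive_tool:
  series:
    - [0, 0, 0.1, 0, 1]
    - [0, 0, 0.1, 0, 1]
    - [0, 0, 0, 0, 1]

```text
t: 10.5
eef_pos: [0.5729, -0.0281, 0.0423]
tool_rot: [0.0, 0.562, 0.827, 0.0]
contact_force: [1.6, -4.6, -2.4]
gripper_width: 0.181
grasp_force: 89.2
```

Request:
drive_tool:
  series:
    - [0, 0, 0.1, 0, 1]
    - [0, 0, 0, 0, 1]
    - [0, 0, 0, 0, 1]

```text
t: 10.8
eef_pos: [0.5729, -0.0281, 0.042]
tool_rot: [0.0, 0.562, 0.827, 0.0]
contact_force: [-0.4, -3.8, 7.0]
gripper_width: 0.183
grasp_force: 90.4
```

Request:
drive_tool:
  series:
    - [0, 0, 0.1, 0, 1]
    - [0, 0, 0, 0, 1]
    - [0, 0, 0, 0, 1]

```text
t: 11.1
eef_pos: [0.573, -0.028, 0.0418]
tool_rot: [-0.0, 0.562, 0.827, 0.001]
contact_force: [-4.4, -2.9, 14.1]
gripper_width: 0.185
grasp_force: 91.4
```

Seated at the predicted height with 14 N up. I'll release, back off upward, and go to the push side.

Request:
drive_tool:
  series:
    - [0, 0, -0.1, 0, 0.5]
    - [0, 0, 0, 0, 0]
    - [0, 0, 0, 0, -1]
    - [0, 0, 0, 0, -1]
    - [0, 0, 0, 0, -1]
    - [0, 0, -1, 0, -1]
    - [0, 0, -3, 0, -1]
    - [0, 0, -3, 0, -1]

```text
t: 11.9
eef_pos: [0.5722, -0.0281, 0.1121]
tool_rot: [-0.001, 0.562, 0.827, -0.001]
contact_force: [0.6, -0.4, 0.4]
gripper_width: 1.0
grasp_force: 0.0
```

Request:
drive_tool:
  series:
    - [0, 0, -2, 0, 1]
    - [3, -2, 0, 0, 1]
    - [4, -2.5, 0, 0, 1]
    - [2.3, -1, 0, 0, 1]
    - [0, 0, 0, 0, 1]
    - [0, 0, 0, 0, 1]

```text
t: 12.5
eef_pos: [0.4878, 0.0385, 0.132]
tool_rot: [0.0, 0.562, 0.827, 0.001]
contact_force: [0.8, 0.2, 0.1]
gripper_width: 0.006
grasp_force: 0.0
```

```bash
python3 - <<'E'
from h import *
p,M,o=pose();c=cam('wrist');im=imaging.read_camera('wrist');save('w4.png',im)
u=np.array([-.3665,.9304]);v=np.array([.9304,.3665]);b=np.array([.6005,-.0993])
r=p[:2]-b;print(p,o['gripper_width'],o['contact_force'],'along',r@u,'off',r@v,'ang',np.degrees(np.arctan2(M[1,0],M[0,0])))
for d in imaging.cut_out('wrench','wrist'): print(d['conf'],d['centre'])
print('pred head top',proj(c,(*b,.06)),'grip end',proj(c,(*(b+.2*u),.059)))
E
```

```text
[0.48777988 0.03849105 0.13199012] 0.005711586099271795 [0.79090572 0.22832821 0.05777595] along 0.16951271264791087 off -0.054374381695755 ang 111.66706431242334
0.61 [353.6, 231.9]
pred head top [342.33325105 409.54086148] grip end [358.58493709 180.15547167]
```

View pics/w4.png

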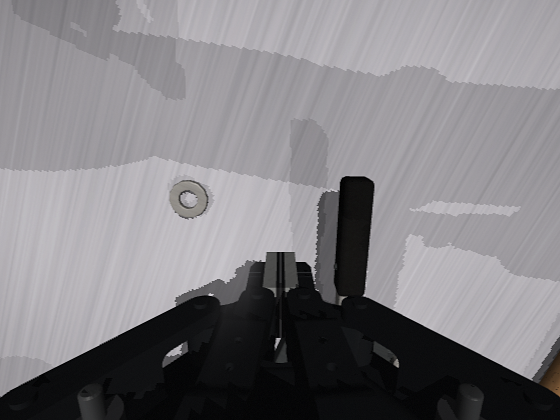

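The grip end is at (358,178), as predicted, and the washer at (188,198) is clear. Descending beside the grip.

Request:
drive_tool:
  series:
    - [0, 0, 3, 0, 1]
    - [0, 0, 3, 0, 1]
    - [0, 0, 2.2, 0, 1]
    - [0, 0, 0.8, 0, 1]
    - [0, 0.8, 0, 0, 1]
    - [0, 0.5, 0, 0, 1]
    - [0, 0, 0, 0, 1]

```text
t: 13.3
eef_pos: [0.5018, 0.0435, 0.0425]
tool_rot: [0.001, 0.562, 0.827, 0.001]
contact_force: [-0.6, 0.0, 0.0]
gripper_width: -0.001
grasp_force: 0.0
```

Request:
drive_tool:
  series:
    - [0, 0.5, 0, 0, 1]
    - [0, 0.5, 0, 0, 1]
    - [0, 0, 0, 0, 1]

```text
t: 13.6
eef_pos: [0.5099, 0.0473, 0.0417]
tool_rot: [0.001, 0.562, 0.827, 0.001]
contact_force: [-0.0, -0.1, 1.0]
gripper_width: 0.002
grasp_force: 0.0
```

Request:
drive_tool:
  series:
    - [0, 0.5, 0, 0, 1]
    - [0, 0.4, 0, 0, 1]
    - [0.05, 0.45, 0, 1.5, 1]
    - [0.05, 0.45, 0, 1.5, 1]

```text
t: 14.0
eef_pos: [0.5253, 0.0541, 0.0411]
tool_rot: [-0.0, 0.585, 0.811, -0.0]
contact_force: [-1.3, -0.9, 0.1]
gripper_width: 0.002
grasp_force: 0.6
```

```bash
cat > st.py <<'E'
from h import *
p,M,o=pose();b=np.array([.6005,-.0993]);r=p[:2]-b
F=M.T@np.array(o['contact_force'])
print(o['t'],'r',np.hypot(*r),'posang(cw from +y)',np.arctan2(r[0],r[1]),'tool',np.arctan2(M[0,0],M[1,0]),'inframe',r@M[:2,0],r@M[:2,1],'F',F,'z',p[2])
E
python3 st.py
```

```text
14.0 r 0.17082064283388332 posang(cw from +y) -0.4560797793301913 tool -0.3221980317689068 inframe 0.16929200593756344 -0.022801507186898044 F [-0.40104092 -1.49813304 -0.0614913 ] z 0.04114861848522733
```

Request:
drive_tool:
  series:
    - [0.05, 0.45, 0, 1.5, 1]
    - [0.05, 0.45, 0, 1.5, 1]
    - [0.05, 0.45, 0, 1.5, 1]
    - [0.05, 0.45, 0, 1.5, 1]

```text
t: 14.4
eef_pos: [0.5419, 0.0611, 0.0411]
tool_rot: [-0.0, 0.626, 0.78, -0.0]
contact_force: [-1.2, -1.2, 0.5]
gripper_width: 0.004
grasp_force: 1.0
```

Request:
drive_tool:
  series:
    - [0.05, 0.45, 0, 1.5, 1]
    - [0.05, 0.45, 0, 1.5, 1]
    - [0.05, 0.45, 0, 1.5, 1]
    - [0.05, 0.45, 0, 1.5, 1]

```text
t: 14.8
eef_pos: [0.5592, 0.0664, 0.0411]
tool_rot: [-0.0, 0.666, 0.746, -0.0]
contact_force: [-2.1, -2.2, 0.7]
gripper_width: 0.001
grasp_force: 1.4
```

```bash
python3 st.py
```

```text
14.8 r 0.17073734353262165 posang(cw from +y) -0.24410912845812446 tool -0.11311799115619425 inframe 0.16927462328006354 -0.02230116873796564 F [-1.96425782 -2.31815102 -0.73738844] z 0.0411046819056477
```

Request:
drive_tool:
  series:
    - [0.05, 0.45, 0, 1.5, 1]
    - [0.05, 0.45, 0, 1.5, 1]
    - [0.05, 0.45, 0, 1.5, 1]
    - [0.05, 0.45, 0, 1.5, 1]

```text
t: 15.2
eef_pos: [0.577, 0.0697, 0.0411]
tool_rot: [-0.0, 0.704, 0.71, -0.0]
contact_force: [-3.6, -2.0, 0.4]
gripper_width: 0.001
grasp_force: 1.7
```

Request:
drive_tool:
  series:
    - [0.05, 0.45, 0, 1.5, 1]
    - [0.05, 0.45, 0, 1.5, 1]
    - [0.05, 0.45, 0, 1.5, 1]
    - [0.05, 0.45, 0, 1.5, 1]

```text
t: 15.6
eef_pos: [0.5951, 0.0712, 0.0411]
tool_rot: [-0.0, 0.74, 0.672, -0.0]
contact_force: [-4.4, -1.4, 0.3]
gripper_width: 0.002
grasp_force: 2.1
```

```bash
python3 st.py
```

```text
15.6 r 0.1706055336247511 posang(cw from +y) -0.03164609974323032 tool 0.0962811353857375 inframe 0.1692114244137873 -0.02176561228633623 F [-1.84661725 -4.19313502 -0.32164864] z 0.0411267417190703
```

Request:
drive_tool:
  series:
    - [0.05, 0.45, 0, 1.5, 1]
    - [0.05, 0.45, 0, 1.5, 1]
    - [0.05, 0.45, 0, 1.5, 1]

```text
t: 15.9
eef_pos: [0.6086, 0.0711, 0.0411]
tool_rot: [-0.0, 0.766, 0.643, -0.0]
contact_force: [-4.7, -0.7, -0.0]
gripper_width: 0.006
grasp_force: 2.4
```

```bash
python3 st.py
```

```text
15.9 r 0.17059546959130778 posang(cw from +y) 0.04741660311680766 tool 0.1747050695897448 inframe 0.16921531017908736 -0.02165624639825377 F [-1.50157439 -4.53846211  0.02793247] z 0.04107309350234565
```

Request:
drive_tool:
  series:
    - [0.05, 0.45, 0, 1.5, 1]
    - [0.05, 0.45, 0, 1.5, 1]
    - [0.05, 0.45, 0, 1.5, 1]

```text
t: 16.2
eef_pos: [0.6218, 0.07, 0.041]
tool_rot: [-0.001, 0.791, 0.612, -0.001]
contact_force: [-6.8, -1.8, 1.6]
gripper_width: -0.0
grasp_force: 2.9
```

Request:
drive_tool:
  series:
    - [0.05, 0.45, 0, 1.5, 1]
    - [0.05, 0.45, 0, 1.5, 1]

```text
t: 16.4
eef_pos: [0.6305, 0.0686, 0.041]
tool_rot: [-0.001, 0.806, 0.591, -0.001]
contact_force: [-6.9, -1.5, 0.9]
gripper_width: -0.0
grasp_force: 3.2
```

Request:
drive_tool:
  series:
    - [0.05, 0.45, 0, 1.5, 1]
    - [0.05, 0.45, 0, 1.5, 1]

```text
t: 16.6
eef_pos: [0.6391, 0.0669, 0.0409]
tool_rot: [-0.001, 0.822, 0.57, -0.001]
contact_force: [-7.3, -1.1, 2.9]
gripper_width: -0.003
grasp_force: 3.4
```

```bash
python3 st.py
```

```text
16.6 r 0.1706065397288176 posang(cw from +y) 0.22804605926494698 tool 0.3577078436108463 inframe 0.16917439503039716 -0.02205934910460142 F [-3.61124127 -6.43544156 -2.88097374] z 0.04091853770371093
```

Request:
drive_tool:
  series:
    - [0.05, 0.45, 0, 1.5, 1]
    - [0.05, 0.45, 0, 1.5, 1]

```text
t: 16.8
eef_pos: [0.6482, 0.0646, 0.041]
tool_rot: [-0.001, 0.836, 0.548, -0.001]
contact_force: [-4.1, -1.1, 1.4]
gripper_width: -0.003
grasp_force: 2.1
```

Force is falling, so the joint is giving way.

Request:
drive_tool:
  series:
    - [0.05, 0.45, 0, 1.5, 1]
    - [0.05, 0.45, 0, 1.5, 1]

```text
t: 17.0
eef_pos: [0.6592, 0.0621, 0.0417]
tool_rot: [0.001, 0.85, 0.526, 0.002]
contact_force: [0.5, 0.1, 1.1]
gripper_width: 0.002
grasp_force: 0.0
```

```bash
python3 st.py
```

```text
17.0 r 0.17174448393063121 posang(cw from +y) 0.3490352436655954 tool 0.46213390276604516 inframe 0.17064693665720193 -0.019383475051642084 F [ 0.30925481  0.45028145 -1.11062747] z 0.04172560252848437
```

It snapped over, and contact is lost. I'll back off, rise, and look.

Request:
drive_tool:
  series:
    - [0, -1.5, 0, 0, 1]
    - [0, -2.5, 0, 0, 1]
    - [0, -1, -2, 0, 1]
    - [0, 0, -4, 0, 1]
    - [0, 0, -4, 0, 1]
    - [0, 0, -4, 0, 1]
    - [0, 0, 0, 0, 1]

```text
t: 17.7
eef_pos: [0.6179, 0.084, 0.1879]
tool_rot: [0.002, 0.85, 0.527, 0.006]
contact_force: [0.7, -0.8, -0.4]
gripper_width: 0.001
grasp_force: 0.0
```

```bash
python3 - <<'E'
from h import *
p,M,o=pose();print(p,o['contact_force'],o['t'])
t=imaging.read_camera('top');s=imaging.read_camera('side')
c=cam('top');
a=cv2.resize(t[150:240,240:360],(400,300),interpolation=cv2.INTER_CUBIC);b=cv2.resize(s[170:290,220:380],(400,300),interpolation=cv2.INTER_CUBIC)
w=imaging.read_camera('wrist')
save('end.png',np.vstack([np.hstack([a,b]),np.hstack([cv2.resize(w,(400,300)),np.zeros((300,400,3),'uint8')])]))
E
```

```text
[0.61789576 0.08401536 0.1879379 ] [ 0.70180099 -0.82855744 -0.39936211] 17.7
```

View pics/end.png

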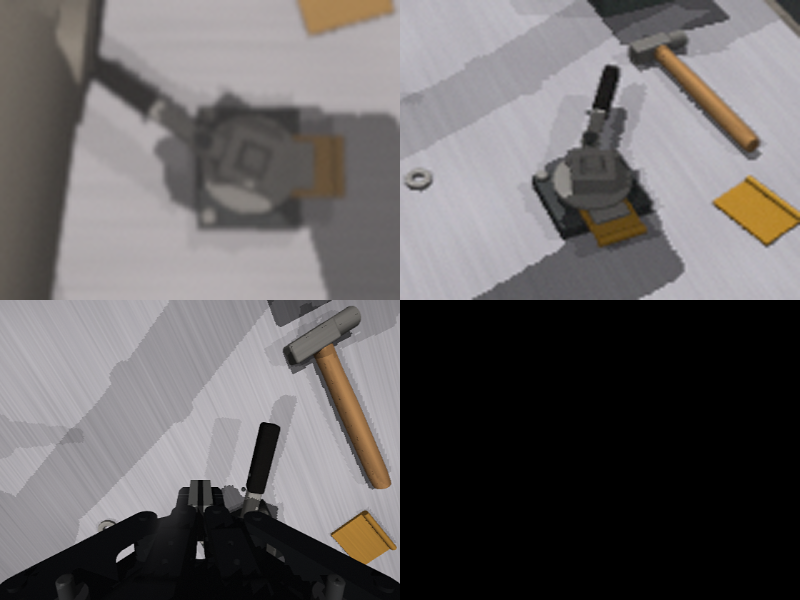

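The views show the wrench seated, with its handle bent clockwise at the hinge. In the wrist tile the grip runs from (270,424) to (256,490). I'll check the angles.

```bash
python3 - <<'E'
from h import *
c=cam('wrist');b=np.array([.6005,-.0993])
e=ray(c,(269*1.4,(424-300)*1.4),.058)[:2];n=ray(c,(256*1.4,(491-300)*1.4),.058)[:2]
d=e-n;h=np.arctan2(d[0],d[1]);print('len',np.linalg.norm(d),'handle',h)
u=d/np.linalg.norm(d)
pin=e-.15*u-b; print('pin r',np.hypot(*pin),'bolt',np.arctan2(*pin),'polar end',np.arctan2(*(e-b)),np.hypot(*(e-b)))
for B in(.25,.3,.35,.4):
    P=.05*np.array([np.sin(B),np.cos(B)])+.15*np.array([np.sin(B+.25),np.cos(B+.25)]); print(B,np.arctan2(*P))
E
```

```text
len 0.08753322032387877 handle 0.5696706831305999
pin r 0.04863667742994267 bolt 0.38382598409016966 polar end 0.5242673042619787 0.19800323264957176
0.25 0.43774509703307907
0.3 0.48774509703307906
0.35 0.537745097033079
0.4 0.5877450970330791
```

```bash
python3 -c "
from station import hand_in
print(hand_in())"
```

```text
the job is handed in; nothing more can be done
None
```

The job is handed in, and no verdict came back: the wrench is seated on the bolt, its handle tripped to about 0.23 rad with the bolt at about 0.34 rad (both measured from camera images), and the gripper is clear.

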